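# Clamp the jar and unscrew its tight cap

## Robot

A 6-joint arm with a two-finger parallel gripper is mounted at the origin on a cart in front of the work surface, level with it; the furniture and walls round the work are solid. World frame = base frame: x ahead of the robot, y to its left, z up, the work surface at z = 0. Lengths are in mm, angles in rad, forces in N, time in s.
With the tool pointing down it reaches from about 250 to 725 mm from the base axis. Payload 9.7 kg.
Tool frame: the origin (TCP) lies at the very end of the fingers, on their centre line; the grasp point (between the pads) lies 19 mm behind it; z points along the fingers, y is the line along which they close (so a half turn about z gives the same grasp; the last joint's range is limited). The gripper opens to 85 mm and grips with 20 to 120 N. Pads are 22 mm wide; open, the fingers measure 114 mm over their backs; the gripper's body (76 mm by 85 mm) begins 54 mm behind the grasp point. The pads swing forward as they close: fully open they stand 13 mm farther back than shut.
Start: joints at [1.184, 0.087, 0.176, 1.66, 0, 1.571], TCP at [207.472, 509.365, 231.284] pointing down, gripper open.
Joint ranges: [-3.13, 3.13], [-0.85, 1.81], [-1.15, 1.24], [-2.2, 2.28], [-1.44, 1.52], [-3.14, 3.14]. Speed limits (rad/s): [2.22, 2.22, 2.57, 3.14, 3.14, 3.14].

## Interface

Orientations are given as a unit quaternion [w, x, y, z].
In Python, from bench import robot gives the robot as it stands.
- The arm moves only by the tool move_tool, called by a JSON object that holds its "method" and its "body", one argument or row to a line. Schema: {"type":"object","properties":{"motion":{"type":"array","items":{"type":"array","items":{"type":"number"},"minItems":4,"maxItems":4},"minItems":1,"maxItems":10},"jaw":{"type":"number"},"grip_n":{"type":"number"},"only":{"type":"string"},"quiet":{"type":"boolean"},"lines":{"type":"string"}},"required":["motion"],"additionalProperties":false}. motion is a list of rows, 1 to 10 of them, each of 4 numbers: dx, dy, dz in mm, then a turn about the tool's z in rad; each row shifts and turns the commanded pose from where the row before left it, along the tool's axes as they then stand; what a row does not reach is not made up. A row lasts 1/8 s, in which the tool goes at most 62.5 mm and 0.188 rad, less where a joint would pass 70% of its speed; a pose out of reach is approached as far as the arm can. jaw is the finger opening in mm, set as the call begins (left out keeps the last). The fingers move at their own pace and stop on an object; grip_n is the grip in N (left out, the last holds). Time passes only in rows, so rows that do not move let the fingers close. The tool returns the time, the measured TCP pose, the force, the opening and the grip force at its end. only (a regular expression) keeps the lines of the reply that match it, lines (a string "A,B") keeps lines A to B, and quiet returns only ok. Input that does not fit is refused with a message, and nothing moves.
- robot.state(): the state, without advancing time (a new reading comes with each control period).
- robot.grab_frame(name): name is "scene" or "top"; returns a dict with "pixels" (384x512x3 uint8, red, green, blue), "fx", "fy", "cx", "cy" (pixels), "R" (3x3) and "t" (3): a world point X has camera coordinates R X + t. Camera axes: x right, y down, z forward; pixel columns grow to the right and rows downward; lengths in mm; the calibration is good to about 2 mm. A picture is of the moment at which its call begins. There is no depth.
- robot.sign_off(): hands the job in; it is judged then, once.
The state is a dict: "time_s": time; "joint_pos": joint angles; "qvel": joint speeds; "tau": joint torques, N m; "tool_pos": TCP position; "orientation": TCP orientation; "force": force on the tool from outside, world axes, zero at the start; "ft_torque": the same for the moment, N m; "finger_gap": finger opening in mm; "gripper_force": force on a finger pad.
Only numpy, scipy, OpenCV 4.12 (cv2) and the standard library are available. Lean on these libraries where they do the work, as an engineer would, in place of code of your own. Each camera call takes 0.05 s, during which the arm holds its last target. There are 200 camera calls.

## Task

Brace the six-sided jar in the clamp by pressing the clamp's two spring keys home one at a time, the small key first and then the large one, letting each spring back up. Then unscrew the tight cap anticlockwise, turning only until its thread lets go, without turning the jar or lifting it out of the clamp and without disturbing the things around. Finish while still holding the cap in the gripper, level and free of the jar, one to five centimetres straight above the open mouth; do not put it down or let go.

Things in the scene. Friction and masses are not known exactly. Their poses are not given: they have to be found in the camera images.
- clamp: Jar clamp fixed to the worktop: a grey base 110 (x) by 264 (y) by 30 mm high with a key at each end of its top and an aluminium jaw with a rubber face either side of the middle. Origin at the centre of its underside, z up, y along its length from the large key to the small key. The jar stands in the middle on a pad whose top is 32 mm above the origin.
- key_1_top (a point): Centre of the top of the small round black key (24 mm across) at the clamp's +y end, 58 mm above the worktop. Pressed straight down with closed fingers; its round collar is 40 mm across and 12 mm high.
- key_2_top (a point): Centre of the top of the large round black key (36 mm across) at the clamp's -y end, 58 mm above the worktop, its collar 52 mm across and 12 mm high. Pressed straight down with closed fingers.
- key_1 (a joint): How far the small key is down, m: 0 up, 0.0115 fully down. A spring pushes it back up. It drives jaw_1 in through a wedge and takes roughly 5 to 12 N; home is 10 mm or more.
- key_2 (a joint): The same for the large key, which drives jaw_2: 0 up, 0.0115 fully down, springs back, home at 10 mm or more; as its jaw finally clamps the jar it may take 10 to 20 N.
- jaw_1 (a joint): How far the jaw beside the small key has moved towards the jar, m: 0 open (6 mm from the jar), about 0.006 when it bears on the jar. It stays where it has been pushed, by friction.
- jaw_2 (a joint): The same for the jaw beside the large key.
- jar: Six-sided white ceramic jar standing in the clamp, 64 mm across flats, 74 mm across corners, body 50 mm high, sloping shoulder to 58 mm, round neck 39 mm across up to the open rim at 84 mm; mass about 0.4 kg. Loose, held only by the closed jaws. Origin at the centre of its underside, z up; two flats face the jaws.
- cap: Ribbed steel screw cap on the jar, round, 57 mm across, 24 mm high, about 0.06 kg; grip it across its side from above. Origin at the centre of its lower edge, z up; top 24 mm above it. Screwed on, the origin is 70 mm above the jar's origin (14 mm below the rim, 12 mm above the shoulder). A spring liner under it presses on the rim and makes it tight, 0.15 to 0.3 N m.
- jar_rim (a point): Centre of the jar's mouth, level with the rim. Thread: three cap lugs sit under three short right-hand ridges on the neck. Turn the cap anticlockwise seen from above: 54 degrees from its start at most frees the lugs and it lifts straight off; beyond 80 degrees they may run against the next ridge. Until they are free, lifting the cap lifts the jar.
- honey_jar: Bystander, leave alone: round jar with a white lid, 71 mm across, 110 mm high. Origin at the centre of its underside.
- flower_mug: Bystander, leave alone: white mug with a handle, 92x127x95 mm. Origin at the centre of its underside.
- garlic: Bystander, leave alone: garlic bulb, 53 mm. Origin at the centre of its underside.
- onion: Bystander, leave alone: onion, 79 mm across, 85 mm high. Origin at the centre of its underside.
- spice_jar: Bystander, leave alone: slim spice jar, 46 mm across, 106 mm high. Origin at the centre of its underside.
- fork: Bystander, leave alone: steel fork lying on the sink cover, 196x27x13 mm. Origin at the centre of its underside.
- flower_bowl: Bystander, leave alone: white bowl, 140 mm across, 63 mm high. Origin at the centre of its underside.
Mind the look-alikes: they are no part of the job. What is shaped like the jar but orange is not meant.

How it is judged (in metres and radians):
On the way, in this order (a step that is already met when the one before it is completed fails the run):
1. the small key is pressed home on its own and its jaw has closed, the other jaw still open (value of joint key_1 above 0.0085 m and value of joint jaw_1 above 0.004 m and value of joint each of key_2, jaw_2 below 0.002 m), for 0.05 s.
2. then the large key is pressed home on its own, so that both jaws hold the jar (value of joint key_2 above 0.0085 m and value of joint each of jaw_2, jaw_1 above 0.004 m and value of joint key_1 below 0.002 m), for 0.05 s.
3. both keys are up again (value of joint each of key_2, key_1 below 0.002 m), for 0.1 s.
4. the cap is off its thread and above the rim, the jar still standing braced in the clamp (z of cap in the frame of jar above 0.087 m and z of jar in the frame of clamp below 0.037 m and angle between the x axis of jar and the x axis of clamp, either way round below 0.15 rad and horizontal distance between jar and clamp below 0.008 m), for 0.1 s.
At the end, for the whole second after the job is handed in: Fingers hold the cap still, within 0.2 rad of level, lower edge 3 to 66 mm above the jar's rim, centre within 25 mm of the jar's axis, touching nothing else; jar standing between both closed jaws, turned under 0.15 rad, shifted under 8 mm; both keys up (all of step 3 and all of step 4 and z of cap in the frame of jar below 0.15 m and horizontal distance between cap and jar below 0.025 m and angle between cap's own z axis and vertical below 0.2 rad and contact force between the fingers and cap above 1 N and contact force between cap and jar below 0.1 N and contact force between cap and clamp below 0.1 N and linear speed of cap below 0.03 m/s and value of joint each of jaw_1, jaw_2 above 0.0035 m); the arm keeps its last pose, push and grip.
It fails at once if both keys down at once (value of joint each of key_1, key_2 above 0.004 m).
It fails at once if the large key's jaw driven in before the small key's (value of joint jaw_2 above 0.003 m and value of joint jaw_1 below 0.003 m).
It fails at once if the jar turned more than 0.25 rad in the clamp (angle between the x axis of jar and the x axis of clamp, either way round above 0.25 rad).
It fails at once if the jar lifted out of the clamp (more than 10 mm) (z of jar in the frame of clamp above 0.042 m).
It fails at once if a bystander pushed more than 30 mm (distance of any of honey_jar, flower_mug, garlic, onion, spice_jar, fork, flower_bowl from where it was at the start of the episode above 0.03 m).
It also fails if it takes over 51 s, if anything falls off the work surface, if the arm or the gripper's body presses on something with over 40 N, if the wrist force passes 120 N, or if a joint passes its speed limit or range.

## Working session

There is one attempt and no reset: what is moved stays moved. The work goes in short steps, Python scripts to look and compute and a tool call to move; the robot and the scene stay as the last step left them, time stands still between calls to the robot, and variables do not carry over. Pictures are saved under pics/ and viewed, at most 10 in all, crops included, and the job is handed in when it is done.

```bash
mkdir -p pics; ls; python3 - <<'E'
from bench import robot
import cv2,json
s=robot.state();print(s)
for n in("scene","top"):
    f=robot.grab_frame(n);cv2.imwrite(f"pics/{n}0.png",f["pixels"][:,:,::-1])
    json.dump({k:(v.tolist() if hasattr(v,'tolist') else v) for k,v in f.items() if k!="pixels"},open(n+".json","w"))
    print(n,f["fx"],f["cx"],f["cy"],f["R"],f["t"])
E
```

```text
pics
{'time_s': 0.0, 'joint_pos': array([ 1.18399691e+00,  8.74349506e-02,  1.75134931e-01,  1.65980563e+00,
       -5.08028802e-05,  1.57079320e+00]), 'qvel': array([ 4.58321280e-04, -1.64358428e-03,  8.02034662e-04, -1.60987645e-03,
       -3.93190513e-05,  7.60248330e-04]), 'tau': array([ 6.87361080e-04, -5.20387387e+01,  4.64802039e+01,  1.64934515e-02,
        4.48575236e-05,  1.28112586e-05]), 'tool_pos': array([207.39986134, 509.14519245, 230.59729549]), 'orientation': array([-1.00896260e-04,  1.92194733e-01,  9.81356589e-01, -6.47336060e-04]), 'force': array([ 0.22438961, -0.15229433,  0.52814983]), 'ft_torque': array([-0.01509523,  0.02789017, -0.0032673 ]), 'gripper_force': 0.0, 'finger_gap': 85.70979678877232}
scene 468.87085530875567 264.98062000770807 193.37183177935518 [[ 0.43928527 -0.89813559  0.01951697]
 [-0.60428878 -0.31149857 -0.73335101]
 [ 0.66472816  0.31035641 -0.67956999]] [-363.27310184  364.66322057 1113.96800508]
top 364.33668193044895 258.59757024684586 193.00997383262964 [[ 0.01414271 -0.99977682 -0.01569396]
 [-0.99017948 -0.01182026 -0.13930143]
 [ 0.13908483  0.01750994 -0.99012565]] [-108.07011804  553.5336568  1033.91444038]
```

View pics/scene0.png

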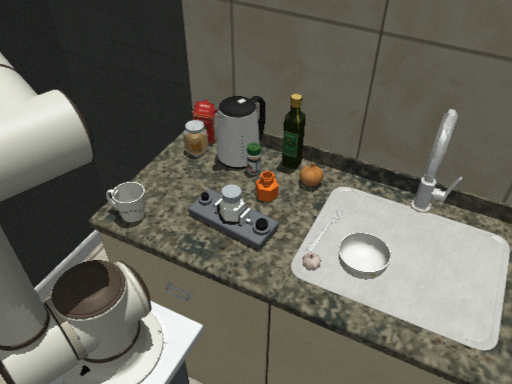

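View pics/top0.png

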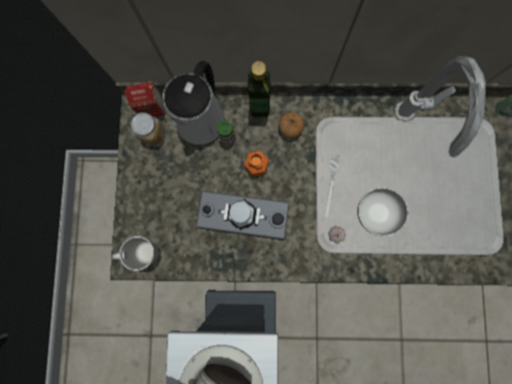

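Scene: the clamp with the white jar is at about (234,215), with the small key at (206,197) and the large key at (261,225). The orange look-alike is at (267,187). Top: small key (207,210), cap (241,213), large key (278,219), orange jar (257,162).

```bash
python3 - <<'E'
import cv2,numpy as np
a=cv2.imread("pics/top0.png")[180:250,185:300];b=cv2.imread("pics/scene0.png")[175:255,175:290]
a=cv2.resize(a,None,fx=5,fy=5,interpolation=cv2.INTER_CUBIC)[:, :575];b=cv2.resize(b,None,fx=5,fy=5,interpolation=cv2.INTER_CUBIC)
cv2.imwrite("pics/ca.png",a);cv2.imwrite("pics/cb.png",b)
E
```

```text
(no output)
```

View pics/ca.png

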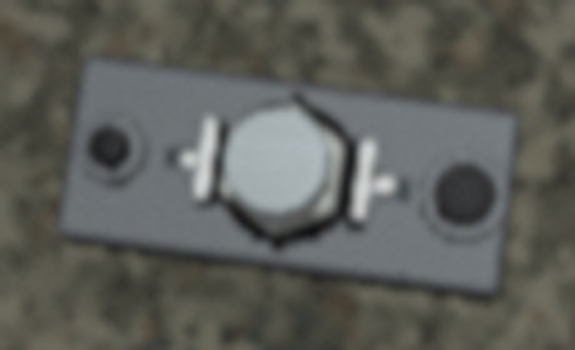

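View pics/cb.png

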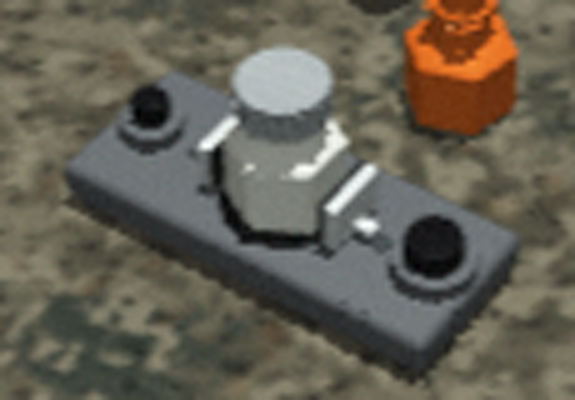

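Enlarged top crop (5x): key 1 (109,147), key 2 (465,194), cap top (278,158), base corners (82,58), (517,113), (498,292), (62,235). Enlarged scene crop: key tops around (151,95) and (434,237), cap top (283,81).

```bash
cat > h.py <<'E'
import json,numpy as np,cv2
from scipy.spatial.transform import Rotation as Ro
C={n:{k:np.array(v) for k,v in json.load(open(n+".json")).items()} for n in("scene","top")}
def ray(n,u,v,z):
    c=C[n];d=c["R"].T@np.array([(u-c["cx"])/c["fx"],(v-c["cy"])/c["fy"],1]);o=-c["R"].T@c["t"]
    return (o+d*(z-o[2])/d[2]).round(1)
E
python3 - <<'E'
from h import *
f=lambda X,Y,x0,y0:((X+.5)/5-.5+x0,(Y+.5)/5-.5+y0)
t=cv2.imread("pics/top0.png");g=t.max(2)
for (x,y),r in(((207,209),5),((278,219),8)):
    w=np.zeros_like(g);cv2.circle(w,(x,y),r,1,-1)
    m=(g<62)&(w>0);v,u=np.nonzero(m);print("dark",m.sum(),u.mean(),v.mean(),ray("top",u.mean(),v.mean(),55))
for n,P in(("k1",(109,147)),("k2",(465,194))):print(n,ray("top",*f(*P,185,180),57))
print("cap",ray("top",*f(278,158,185,180),126))
c=[ray("top",*f(*P,185,180),30) for P in((82,58),(517,113),(498,292),(62,235))];print("base",c,np.mean(c,0))
d=(c[0]+c[3]-c[1]-c[2]);print("yaw of clamp y from world y",np.arctan2(-d[0],d[1]),np.hypot(d[0],d[1])/2)
for n,P,z in(("k1",(151,95),58),("k2",(434,237),58),("cap",(283,81),126)):print("scene",n,ray("scene",*f(*P,175,175),z))
E
```

```text
dark 42 206.3095238095238 209.1904761904762 [503.6  48.9  55. ]
dark 91 277.3956043956044 218.86813186813185 [ 478.4 -156.    55. ]
k1 [504.   48.4  57. ]
k2 [ 479.6 -156.5   57. ]
cap [492.7 -53.8 126. ]
base [array([559.4,  70.6,  30. ]), array([ 529.7, -187.8,   30. ]), array([ 424.7, -177.1,   30. ]), array([454.4,  78.6,  30. ])] [492.05  -53.925  30.   ]
yaw of clamp y from world y -0.11503164646462014 258.76010608283497
scene k1 [506.9  48.6  58. ]
scene k2 [ 478.6 -157.7   58. ]
scene cap [490.7 -54.4 126. ]
```

```bash
cat >> h.py <<'E'
def go(*T):
    from bench import robot
    s=robot.state();R=Ro.from_quat(s["orientation"],scalar_first=True);y=R.apply([0,1,0])
    print(round(s["time_s"],2),s["tool_pos"].round(1),"yaw_y",round(np.arctan2(y[1],y[0]),3),"j6",s["joint_pos"][5].round(2),"F",s["force"].round(1),"gap",round(s["finger_gap"],1))
    for t in T:print(t,R.inv().apply(np.array(t)-s["tool_pos"]).round(1))
E
```

{"method": "move_tool", "body": {
  "motion": [
    [-45, -31.5, 0, 0],
    [-45, -31.5, 0, 0],
    [-45, -31.5, 0, 0],
    [-45, -31.5, 0, 0],
    [-45, -31.5, 0, 0],
    [-45, -31.5, 0, 0],
    [-45, -31.5, 0, 0],
    [-45, -31.5, 0, 0],
    [-45, -31.5, 0, 0],
    [-43, -30, 0, 0]
  ],
  "jaw": 0,
  "grip_n": 30
}}

```text
time_s: 1.35
tool_pos: [504.8, 48.2, 231.1]
orientation: [-0.0, 0.192, 0.981, 0.0]
force: [0.4, 0.9, 0.1]
finger_gap: -0.2
gripper_force: 0.0
```

{"method": "move_tool", "body": {
  "motion": [
    [0, 0, 0, 0],
    [0, 0, 0, 0]
  ]
}}

```text
time_s: 1.6
tool_pos: [503.9, 50.1, 230.9]
orientation: [-0.0, 0.193, 0.981, -0.0]
force: [-0.2, 0.1, 0.4]
finger_gap: -0.0
gripper_force: 0.0
```

```bash
python3 -c "
from h import *
go((504.3,48.6,80))"
```

```text
1.6 [503.9  50.1 230.9] yaw_y 1.183 j6 0.49 F [-0.2  0.1  0.4] gap -0.0
(504.3, 48.6, 80) [ -1.1  -1.1 150.9]
```

{"method": "move_tool", "body": {
  "motion": [
    [-1, -1, 40, 0],
    [0, 0, 40, 0],
    [0, 0, 40, 0],
    [0, 0, 30, 0],
    [0, 0, 15, 0],
    [0, 0, 0, 0]
  ]
}}

```text
time_s: 2.35
tool_pos: [504.1, 49.4, 66.0]
orientation: [-0.0, 0.192, 0.981, -0.0]
force: [0.9, 2.0, 0.7]
finger_gap: 0.3
gripper_force: 0.0
```

```bash
python3 -c "
from h import *
go((504.3,48.6,46))
from bench import robot
a=[cv2.resize(robot.grab_frame(n)['pixels'][y:y+100,x:x+130,::-1],None,fx=3,fy=3) for n,x,y in(('scene',170,150),('top',170,160))]
cv2.imwrite('pics/k1.png',np.hstack(a))"
```

```text
2.35 [504.1  49.4  66. ] yaw_y 1.185 j6 0.48 F [0.9 2.  0.7] gap 0.3
(504.3, 48.6, 46) [-0.5 -0.6 20. ]
```

View pics/k1.png

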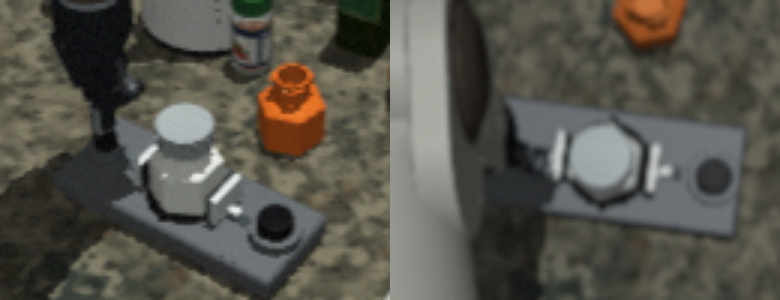

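The fingertips stand over the small key, around (103,140) in the left crop. The jaws are still open, so I press now.

{"method": "move_tool", "body": {
  "motion": [
    [0, 0, 4, 0],
    [0, 0, 3, 0],
    [0, 0, 2, 0],
    [0, 0, 2, 0],
    [0, 0, 2, 0],
    [0, 0, 2, 0],
    [0, 0, 2, 0],
    [0, 0, 2, 0]
  ]
}}

```text
time_s: 3.45
tool_pos: [504.9, 48.7, 48.9]
orientation: [0.001, 0.192, 0.981, 0.0]
force: [-6.9, -1.1, 16.8]
finger_gap: 0.4
gripper_force: 8.1
```

{"method": "move_tool", "body": {
  "motion": [
    [0, 0, 1, 0],
    [0, 0, 1, 0],
    [0, 0, 0, 0],
    [0, 0, 0, 0]
  ]
}}

```text
time_s: 3.95
tool_pos: [504.9, 48.7, 46.6]
orientation: [0.001, 0.192, 0.981, 0.0]
force: [-3.6, -0.2, 11.2]
finger_gap: -0.4
gripper_force: 5.7
```

{"method": "move_tool", "body": {
  "motion": [
    [0, 0, 1, 0],
    [0, 0, 1, 0],
    [0, 0, 0, 0],
    [0, 0, 0, 0]
  ]
}}

```text
time_s: 4.45
tool_pos: [505.0, 48.8, 46.4]
orientation: [0.001, 0.192, 0.981, 0.0]
force: [-11.6, -1.1, 26.8]
finger_gap: 0.0
gripper_force: 13.4
```

Bottomed out: force rises without travel. Now up and over to the large key.

{"method": "move_tool", "body": {
  "motion": [
    [0, 0, -10, 0],
    [0, 0, -35, 0],
    [0, 0, -50, 0],
    [0, 0, -45, 0],
    [-10, -40, 0, 0],
    [-10, -40, 0, 0],
    [-11, -40, 0, 0],
    [-11, -40, 0, 0],
    [-11, -40, 0, 0],
    [0, 0, 0, 0]
  ]
}}

```text
time_s: 5.7
tool_pos: [477.8, -158.7, 183.0]
orientation: [-0.0, 0.194, 0.981, -0.0]
force: [-0.4, 0.4, -0.0]
finger_gap: 0.3
gripper_force: 0.0
```

{"method": "move_tool", "body": {
  "motion": [
    [0, 0, 0, 0],
    [0, 0, 0, 0]
  ]
}}

```text
time_s: 5.95
tool_pos: [478.4, -155.7, 183.3]
orientation: [-0.0, 0.192, 0.981, 0.0]
force: [0.5, 0.8, 0.0]
finger_gap: 0.2
gripper_force: 0.0
```

```bash
python3 -c "
from h import *
go((478.8,-156.5,66))
from bench import robot
a=[cv2.resize(robot.grab_frame(n)['pixels'][y:y+100,x:x+130,::-1],None,fx=3,fy=3) for n,x,y in(('scene',170,150),('top',170,160))]
cv2.imwrite('pics/k2.png',np.hstack(a))"
```

```text
5.95 [ 478.4 -155.7  183.3] yaw_y 1.185 j6 0.07 F [0.5 0.8 0. ] gap 0.2
(478.8, -156.5, 66) [ -0.6  -0.6 117.3]
```

View pics/k2.png

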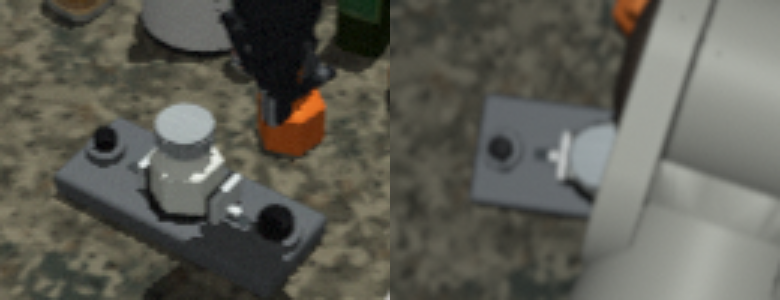

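Jaw 1 now bears on the jar, at (148,160) in the left crop, and key 1 is up again at (105,138). Next is key 2.

{"method": "move_tool", "body": {
  "motion": [
    [0, 0, 40, 0],
    [0, 0, 40, 0],
    [0, 0, 25, 0],
    [0, 0, 12, 0],
    [0, 0, 3, 0],
    [0, 0, 3, 0],
    [0, 0, 3, 0],
    [0, 0, 3, 0],
    [0, 0, 2, 0],
    [0, 0, 2, 0]
  ]
}}

```text
time_s: 7.3
tool_pos: [478.9, -156.7, 52.1]
orientation: [0.001, 0.192, 0.981, -0.0]
force: [-4.9, 1.7, 14.7]
finger_gap: -0.2
gripper_force: 7.1
```

{"method": "move_tool", "body": {
  "motion": [
    [0, 0, 2, 0],
    [0, 0, 2, 0],
    [0, 0, 2, 0],
    [0, 0, 0, 0],
    [0, 0, 0, 0]
  ]
}}

```text
time_s: 7.92
tool_pos: [479.0, -156.7, 46.5]
orientation: [0.001, 0.192, 0.981, -0.0]
force: [-4.9, 2.4, 15.6]
finger_gap: -0.2
gripper_force: 7.8
```

{"method": "move_tool", "body": {
  "motion": [
    [0, 0, 1, 0],
    [0, 0, 1, 0],
    [0, 0, 0, 0],
    [0, 0, 0, 0]
  ]
}}

```text
time_s: 8.43
tool_pos: [479.1, -156.7, 46.3]
orientation: [0.002, 0.192, 0.981, -0.0]
force: [-11.1, 3.8, 31.4]
finger_gap: 0.5
gripper_force: 15.7
```

{"method": "move_tool", "body": {
  "motion": [
    [0, 0, -10, 0],
    [0, 0, -40, 0],
    [0, 0, -50, 0],
    [0, 0, -50, 0],
    [0, 0, 0, 0],
    [0, 0, 0, 0]
  ],
  "jaw": 85
}}

```text
time_s: 9.18
tool_pos: [478.3, -156.5, 191.8]
orientation: [-0.0, 0.192, 0.981, 0.0]
force: [-0.4, 0.3, -0.0]
finger_gap: 85.0
gripper_force: 0.0
```

```bash
python3 -c "
from h import *
go()
from bench import robot
a=robot.grab_frame('scene')['pixels'][175:255,175:290,::-1]
b=robot.grab_frame('top')['pixels'][180:250,185:300,::-1]
a=cv2.resize(a,None,fx=5,fy=5,interpolation=cv2.INTER_CUBIC)
cv2.imwrite('pics/c2.png',a)"
```

```text
9.18 [ 478.3 -156.5  191.8] yaw_y 1.184 j6 0.07 F [-0.4  0.3 -0. ] gap 85.0
```

View pics/c2.png

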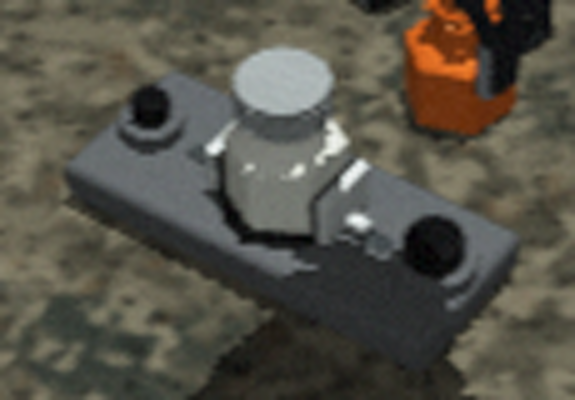

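Both jaws are closed on the jar, both keys are up, and the cap top is unmoved at (283,81).

{"method": "move_tool", "body": {
  "motion": [
    [9, 34, 0, 0],
    [9, 34, 0, 0],
    [8, 32, 0, 0],
    [0, 0, 0, 0],
    [0, 0, 0, 0],
    [0, 0, 30, 0],
    [0, 0, 30, 0],
    [0, 0, 0, 0]
  ]
}}

```text
time_s: 10.28
tool_pos: [490.4, -54.8, 130.1]
orientation: [-0.002, 0.193, 0.981, -0.0]
force: [-0.1, -0.0, -0.4]
finger_gap: 85.0
gripper_force: 0.0
```

```bash
python3 -c "
from h import *
go((492,-54,98))
from bench import robot
a=[cv2.resize(robot.grab_frame(n)['pixels'][y:y+100,x:x+130,::-1],None,fx=3,fy=3) for n,x,y in(('scene',170,150),('top',170,160))]
cv2.imwrite('pics/g.png',np.hstack(a))"
```

```text
10.28 [490.4 -54.8 130.1] yaw_y 1.183 j6 0.28 F [-0.1 -0.  -0.4] gap 85.0
(492, -54, 98) [-1.3  1.3 32.1]
```

View pics/g.png

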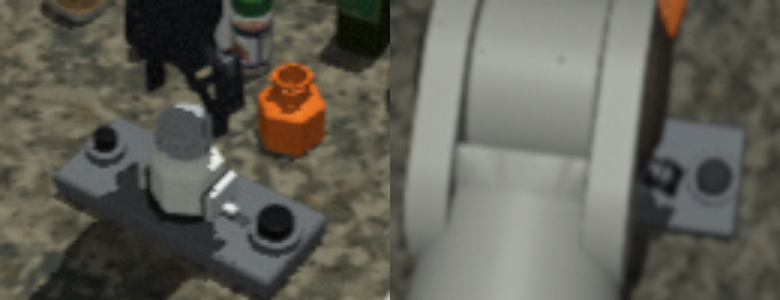

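{"method": "move_tool", "body": {
  "motion": [
    [0, 0, 12, 0],
    [0, 0, 12, 0],
    [0, 0, 8, 0],
    [0, 0, 0, 0],
    [0, 0, 0, 0]
  ]
}}

```text
time_s: 11.0
tool_pos: [492.0, -54.0, 100.5]
orientation: [0.0, 0.192, 0.981, 0.0]
force: [-0.4, 0.2, -0.6]
finger_gap: 84.7
gripper_force: 0.0
```

{"method": "move_tool", "body": {
  "motion": [
    [0, 0, 0, 0],
    [0, 0, 0, 0],
    [0, 0, 0, 0],
    [0, 0, 0, 0],
    [0, 0, 0, 0],
    [0, 0, 0, 0],
    [0, 0, 0, 0],
    [0, 0, 0, 0]
  ],
  "jaw": 40,
  "grip_n": 60
}}

```text
time_s: 12.0
tool_pos: [492.4, -53.9, 101.0]
orientation: [0.001, 0.192, 0.981, 0.0]
force: [0.6, 2.8, 6.2]
finger_gap: 54.6
gripper_force: 62.5
```

```bash
python3 -c "
from h import *
go((492,-54,98))"
```

```text
12.0 [492.4 -53.9 101. ] yaw_y 1.184 j6 0.28 F [0.6 2.8 6.2] gap 54.6
(492, -54, 98) [ 0.3 -0.3  3. ]
```

{"method": "move_tool", "body": {
  "motion": [
    [0, 0, 0, -0.1],
    [0, 0, 0, -0.1],
    [0, 0, 0, -0.1],
    [0, 0, 0, -0.1],
    [0, 0, 0, -0.1]
  ]
}}

```text
time_s: 12.62
tool_pos: [492.8, -54.2, 101.5]
orientation: [0.001, -0.058, 0.998, -0.0]
force: [1.1, 1.2, 8.9]
finger_gap: 54.7
gripper_force: 62.6
```

```bash
python3 -c "
from h import *
go()
from bench import robot
print(robot.state()['ft_torque'])"
```

```text
12.62 [492.8 -54.2 101.5] yaw_y 1.687 j6 -0.23 F [1.1 1.2 8.9] gap 54.7
[ 0.11975019 -0.17906041 -0.12117124]
```

{"method": "move_tool", "body": {
  "motion": [
    [0, 0, 0, -0.1],
    [0, 0, 0, -0.1],
    [0, 0, 0, -0.1],
    [0, 0, 0, -0.1],
    [0, 0, 0, -0.1],
    [0, 0, 0, 0],
    [0, 0, 0, 0]
  ]
}}

```text
time_s: 13.5
tool_pos: [492.7, -53.9, 101.9]
orientation: [0.001, -0.302, 0.953, -0.0]
force: [-1.2, 3.5, 11.7]
finger_gap: 54.7
gripper_force: 63.3
```

```bash
python3 -c "
from h import *
go()
from bench import robot
print(robot.state()['ft_torque'])"
```

```text
13.5 [492.7 -53.9 101.9] yaw_y 2.184 j6 -0.72 F [-1.2  3.5 11.7] gap 54.7
[0.41699026 0.24357231 0.05550948]
```

{"method": "move_tool", "body": {
  "motion": [
    [0, 0, 0, -0.08],
    [0, 0, -1, 0],
    [0, 0, -1, 0],
    [0, 0, -1, 0],
    [0, 0, 0, 0]
  ]
}}

```text
time_s: 14.12
tool_pos: [492.6, -54.0, 104.2]
orientation: [0.001, -0.34, 0.94, -0.0]
force: [0.1, 3.1, 6.9]
finger_gap: 54.6
gripper_force: 62.9
```

{"method": "move_tool", "body": {
  "motion": [
    [0, 0, -1, 0],
    [0, 0, -1, 0],
    [0, 0, 0, 0]
  ]
}}

```text
time_s: 14.5
tool_pos: [491.7, -54.2, 104.9]
orientation: [-0.0, -0.34, 0.941, 0.0]
force: [-0.4, 0.0, -1.2]
finger_gap: 55.0
gripper_force: 63.2
```

```bash
python3 -c "
from h import *
go()
from bench import robot
print(robot.state()['ft_torque'])
a=cv2.resize(robot.grab_frame('scene')['pixels'][160:240,185:285,::-1],None,fx=6,fy=6,interpolation=cv2.INTER_CUBIC)
cv2.imwrite('pics/l.png',a)"
```

```text
14.5 [491.7 -54.2 104.9] yaw_y 2.264 j6 -0.8 F [-0.4  0.  -1.2] gap 55.0
[0.0118298  0.03376945 0.0632371 ]
```

View pics/l.png

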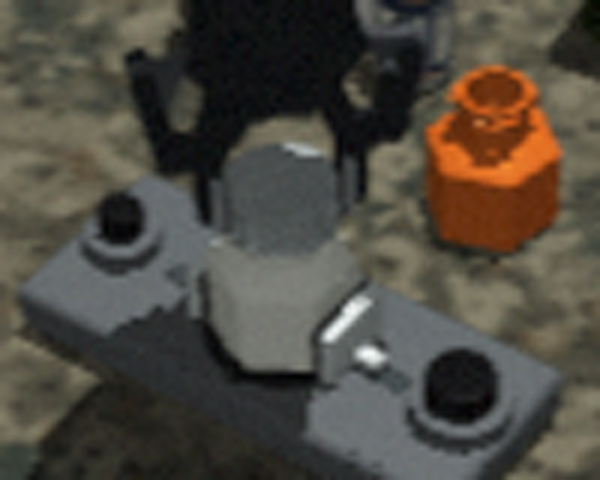

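The cap is held between the fingers, with its top at (280,155) in the crop. The jar is still seated, and the tool force fell to the cap's weight, so the thread looks free. I lift a little and check.

{"method": "move_tool", "body": {
  "motion": [
    [0, 0, -2, 0],
    [0, 0, -2, 0],
    [0, 0, 0, 0],
    [0, 0, 0, 0]
  ]
}}

```text
time_s: 15.05
tool_pos: [491.9, -54.1, 109.3]
orientation: [-0.0, -0.34, 0.941, -0.0]
force: [0.3, -0.0, -1.3]
finger_gap: 55.1
gripper_force: 63.2
```

{"method": "move_tool", "body": {
  "motion": [
    [0, 0, -6, 0],
    [0, 0, -8, 0],
    [0, 0, -8, 0],
    [0, 0, -6, 0],
    [0, 0, -4, 0],
    [0, 0, 0, 0],
    [0, 0, 0, 0],
    [0, 0, 0, 0],
    [0, 0, 0, 0]
  ]
}}

```text
time_s: 16.18
tool_pos: [491.9, -54.1, 141.1]
orientation: [-0.0, -0.34, 0.941, 0.0]
force: [-0.4, 0.4, -0.9]
finger_gap: 55.3
gripper_force: 63.3
```

```bash
python3 -c "
from h import *
go()
from bench import robot
a=cv2.resize(robot.grab_frame('scene')['pixels'][140:240,185:285,::-1],None,fx=5,fy=5,interpolation=cv2.INTER_CUBIC)
cv2.imwrite('pics/e.png',a)"
```

```text
16.18 [491.9 -54.1 141.1] yaw_y 2.264 j6 -0.8 F [-0.4  0.4 -0.9] gap 55.3
```

View pics/e.png

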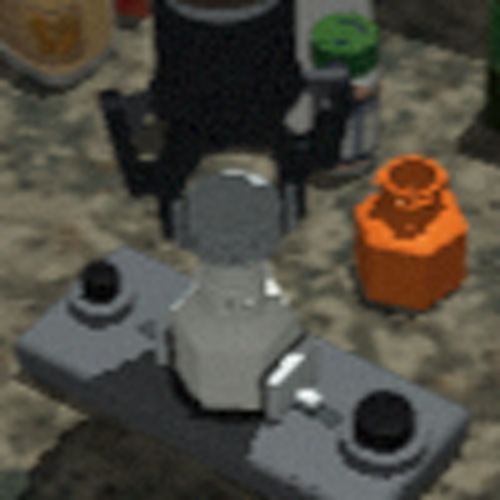

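The cap, at (235,215), is held level above the exposed neck at (235,285). The jar stands between both closed jaws and both keys are up, so I hand in.

```bash
python3 -c "
from bench import robot
print(robot.sign_off())"
```

```text
the job is handed in; nothing more can be done
None
```

I handed the job in with the jar braced, the cap unscrewed by about 62° and held level about 26 mm above the open mouth, at 16.2 s on the clock; sign-off returned no verdict.

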